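# Make room in the row of parts bins and slide the missing one in

### The arm

A 6-joint arm with a two-finger parallel gripper is mounted at the origin on the work surface. World frame = base frame: x ahead of the robot, y to its left, z up, the work surface at z = 0. Lengths are in m, angles in rad, forces in N, time in s.
With the tool pointing down it reaches from about 0.35 to 0.975 m from the base axis. Payload 4.9 kg.
Tool frame: the origin (TCP) lies on the centre line of the jaws, within the pads' length; the fingertips stand 11 mm ahead of it and the grasp point (between the pads) lies 8 mm behind it; z points along the fingers, y is the direction in which the jaws open and shut (so a half turn about z gives the same grasp; the last joint's range is limited). The gripper opens to 85 mm and grips with 20 to 120 N. Pads are 22 mm wide; open, the fingers measure 114 mm over their backs; the gripper's body (76 mm by 85 mm) begins 54 mm behind the grasp point. The pads swing forward as they close: fully open they stand 13 mm farther back than shut.
Start: joints at [1.019, 0.053, 1.613, -0, 1.476, -0.119], TCP at [0.262, 0.567, 0.242] pointing down, gripper open.
Joint ranges: [-3.01, 3.01], [-1.01, 2.22], [0.06, 2.58], [-1.02, 4.17], [0.09, 2.62], [-3.14, 3.14]. Speed limits (rad/s): [2.57, 2.57, 3.14, 3.14, 3.14, 3.14].

### API

Orientations are given as a rotation vector (axis times angle).
In Python, from station import ctrl gives the robot as it stands.
- The arm moves only by the tool send_rows, never from a script. Its argument "series" is a list of rows, each an object of numbers: "tx", "ty", "tz": the shift along the tool's x, y, z in cm; "wx", "wy", "wz": the turn, a rotation vector about the tool's x, y, z in rad; "jaw": the closure, from 0 (fully open) to 1 (shut). In form: [{"tx": .., "ty": .., "tz": .., "wx": .., "wy": .., "wz": .., "jaw": ..}, ...]. A call has 1 to 5 rows; each row shifts and turns the pose as measured when the row begins, along the tool's axes as they then stand; what a row does not reach is not made up. A row lasts 1/8 s, in which the tool goes at most 62.5 mm and 10.7 degrees, less where a joint would pass 70% of its speed; a pose out of reach is approached as far as the arm can. A call is refused whole if a number of a shift passes 6.25 or a number of a turn 0.188, either way. A call with a gripper value outside its range is refused whole. The fingers move at their own pace and stop on an object; "squeeze" is the grip in N (left out, the last holds). Time passes only in rows, so rows that do not move let the fingers close. It gives the time, the measured TCP pose, the force and the opening at its end, in the units of the state.
- ctrl.get_obs(): the state, without advancing time (a new reading comes with each control period).
- ctrl.get_image(name): name is "scene" or "side" or "wrist"; returns the picture (480x640x3 uint8, red, green, blue); there is no depth.
- ctrl.camera_info(name): a dict with "mtx" (3x3 intrinsics, pixels), "R" (3x3) and "t" (3): a world point X has camera coordinates R X + t. Camera axes: x right, y down, z forward; pixel columns grow to the right and rows downward; lengths in m; the calibration is good to about 2 mm. A picture is of the moment at which its call begins: read the wrist's pose just before it. camera_info takes no time and is no camera call; for the wrist camera it gives the pose at the moment of the call.
- ctrl.finish_job(): hands the job in, once; it reports no verdict.
The state is a dict: "t": time; "q": joint angles; "dq": joint speeds; "effort": joint torques, N m; "tool_pos": TCP position; "tool_rot": TCP orientation; "contact_force": force on the tool from outside, world axes, zero at the start; "wrist_torque": the same for the moment, N m; "opening": finger opening in m.
Only numpy, scipy, OpenCV 4.12 (cv2) and the standard library are available. Lean on these libraries where they do the work, as an engineer would, in place of code of your own. Each camera call takes 0.05 s, during which the arm holds its last target.

### The job

Put the loose parts bin back into the rack directly to the left of the tall bin (left as seen from the robot): nudge the bins there apart until it fits, then slide it in along the bench, fully home against the back board. Keep all five bins on the bench and upright, finish with all of them square in the rack and back against its back board, and leave the other things on the bench where they are.

Things in the scene. Friction and masses are not known exactly. Their poses are not given: they have to be found in the camera images.
- rack: Low plywood frame fixed to the bench: back board and two cheeks, 38 mm high, 15 thick; no floor, open towards the robot. Origin: middle of the inside, at bench height; +x to the back board (inner face at x = +47 mm), +y to the left cheek as seen from the robot (inner faces at y = +176 and -176 mm). A bin fully home has its centre at x = +2 mm here.
- bin_left_mid (a point): Open grey plastic parts bin, 90 mm deep (x) x 66 wide (y) x 44 high, walls 3 mm, inner floor 6.5 mm above its underside; about 0.25 kg, slides freely. Point: its centre, 22 mm above the bench; x from its front (paper label) to its back, y to its left, z up. Leftmost bin of the row at the start.
- bin_plain_mid (a point): Open grey plastic parts bin, 90 mm deep (x) x 66 wide (y) x 44 high, walls 3 mm, inner floor 6.5 mm above its underside; about 0.25 kg, slides freely. Point: its centre, 22 mm above the bench; x from its front (paper label) to its back, y to its left, z up. Second or third from the left in the row (it and the tall bin may have changed places).
- bin_tall_mid (a point): Open grey plastic parts bin, 90 mm deep (x) x 66 wide (y) x 60 high, walls 3 mm, inner floor 6.5 mm above its underside; about 0.3 kg, slides freely. Point: its centre, 30 mm above the bench; x from its front (paper label) to its back, y to its left, z up. The only tall bin; second or third from the left in the row. The row starts tight (1 to 2 mm between bins), with free space at both ends.
- bin_right_mid (a point): Open grey plastic parts bin, 90 mm deep (x) x 66 wide (y) x 44 high, walls 3 mm, inner floor 6.5 mm above its underside; about 0.25 kg, slides freely. Point: its centre, 22 mm above the bench; x from its front (paper label) to its back, y to its left, z up. Rightmost bin of the row.
- bin_loose_mid (a point): Open grey plastic parts bin, 90 mm deep (x) x 66 wide (y) x 44 high, walls 3 mm, inner floor 6.5 mm above its underside; about 0.25 kg, slides freely. Point: its centre, 22 mm above the bench; x from its front (paper label) to its back, y to its left, z up. The bin that stands alone on the bench in front of the rack, turned up to 0.4 rad either way against it.
- skate: Bystander: black ice-skate boot with a steel blade lying on its side, about 290 x 260 x 80 mm; origin at bench height near the middle of its sole.
- earmuffs: Bystander: yellow ear defenders with a black band, about 160 x 170 x 80 mm; origin at bench height between the cups.
- spray: Bystander: blue spray can with a red cap, 58 mm across and 190 mm high; origin at the centre of its underside.
- oil: Bystander: small amber oil bottle, 48 mm across and 120 mm high; origin at the centre of its underside.
There are look-alikes about, which are no part of the job. What is shaped like the part that bears bin_loose_mid but yellow is not meant. What is shaped like the part that bears bin_plain_mid but yellow is not meant.

How it is judged:
On the way:
1. the tall bin and its left-hand neighbour have been nudged apart by about a bin's width ((y of bin_plain_mid in the frame of bin_tall_mid above 0.13 m or (y of bin_plain_mid in the frame of bin_tall_mid below 0 m and y of bin_left_mid in the frame of bin_tall_mid above 0.13 m))), for 0.1 s.
At the end, for the whole second after the job is handed in: The loose bin stands in the rack directly left of the tall bin (less than 30 mm between them); all five bins are inside the rack, upright, square to it within 0.12 rad, and within 12 mm of the back board (y of bin_loose_mid in the frame of bin_tall_mid between 0.061 and 0.096 m and x of bin_left_mid in the frame of rack between -0.01 and 0.012 m and y of bin_left_mid in the frame of rack between -0.176 and 0.176 m and angle between the x axis of each of bin_left_mid, bin_plain_mid, bin_tall_mid, bin_right_mid, bin_loose_mid and the x axis of rack, either way round below 0.12 rad and angle between each of bin_left_mid, bin_plain_mid, bin_tall_mid, bin_right_mid, bin_loose_mid's own z axis and vertical below 0.06 rad and x of bin_plain_mid in the frame of rack between -0.01 and 0.012 m and y of bin_plain_mid in the frame of rack between -0.176 and 0.176 m and x of bin_tall_mid in the frame of rack between -0.01 and 0.012 m and y of bin_tall_mid in the frame of rack between -0.176 and 0.176 m and x of bin_right_mid in the frame of rack between -0.01 and 0.012 m and y of bin_right_mid in the frame of rack between -0.176 and 0.176 m and x of bin_loose_mid in the frame of rack between -0.01 and 0.012 m and y of bin_loose_mid in the frame of rack between -0.176 and 0.176 m); the robot touches nothing.
It fails at once if a bin was lifted off the bench (more than 30 mm) (height (world z) of any of bin_left_mid, bin_plain_mid, bin_right_mid, bin_loose_mid above 0.052 m or height (world z) of bin_tall_mid above 0.06 m).
It fails at once if a bin was tipped (more than 0.5 rad) (angle between any of bin_left_mid, bin_plain_mid, bin_tall_mid, bin_right_mid, bin_loose_mid's own z axis and vertical above 0.5 rad).
It fails at once if a bystander was disturbed (moved more than 20 mm) (distance of any of skate, earmuffs, spray, oil from where it was at the start of the episode above 0.02 m).
It also fails if it takes over 72 s, if anything falls off the work surface, if the arm or the gripper's body presses on something with over 40 N, if the wrist force passes 120 N, or if a joint passes its speed limit or range.

## Working session

There is one attempt and no reset: what is moved stays moved. The work goes in short steps, Python scripts to look and compute and a tool call to move; the robot and the scene stay as the last step left them, time stands still between calls to the robot, and variables do not carry over. Pictures are saved under pics/ and viewed, and the job is handed in when it is done.

Besides the shell and the picture viewer there is one more tool, called after "Call:" by a JSON object that holds its "method" and its "body", one argument or row to a line. send_rows: Moves the arm, as the interface text tells. Its arguments: {"type":"object","properties":{"series":{"type":"array"},"squeeze":{"type":"number"}},"required":["series"]}

```bash
mkdir -p pics; ls; python3 - <<'E'
from station import ctrl
import cv2
o=ctrl.get_obs();print({k:o[k] for k in('t','tool_pos','tool_rot','opening','contact_force')})
for n in("scene","side","wrist"):
    c=ctrl.camera_info(n);print(n,c['mtx'],c['R'],c['t'])
    im=ctrl.get_image(n);cv2.imwrite(f'pics/{n}0.png',im[:,:,::-1])
E
```

```text
pics
{'t': 0.0, 'tool_pos': array([0.26181978, 0.56685415, 0.24108146]), 'tool_rot': array([-6.74407226e-01, -3.06767508e+00,  3.05482943e-03]), 'opening': 0.08528886519470681, 'contact_force': array([-0.51433783, -0.20074483,  0.91232581])}
scene [[566.79519292   0.         309.16996275]
 [  0.         566.79519292 233.72255104]
 [  0.           0.           1.        ]] [[-0.59170343  0.80609474 -0.00991597]
 [ 0.59423577  0.42781305 -0.68107257]
 [-0.54476683 -0.4088854  -0.73214878]] [ 0.38336541 -0.31759412  1.81450849]
side [[506.25800331   0.         324.91748725]
 [  0.         506.25800331 247.23826041]
 [  0.           0.           1.        ]] [[ 0.83275353 -0.55336756 -0.01748996]
 [-0.43907617 -0.64085594 -0.62969499]
 [ 0.33724424  0.53206015 -0.77664555]] [-0.50860942  0.27264251  1.22491946]
wrist [[353.28897608   0.         318.52878277]
 [  0.         353.28897608 239.69564322]
 [  0.           0.           1.        ]] [[ 0.42041846  0.9073289  -0.0016096 ]
 [ 0.87257798 -0.40382879  0.27482717]
 [ 0.24870863 -0.11694692 -0.9614923 ]] [-0.62480035 -0.03478767  0.37804933]
```

View pics/scene0.png

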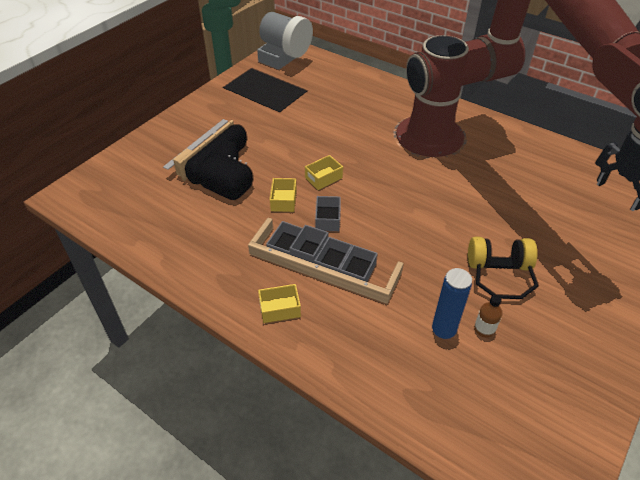

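View pics/side0.png

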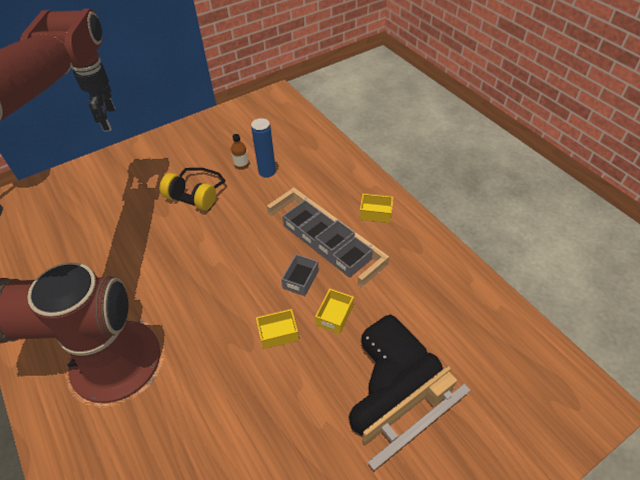

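View pics/wrist0.png

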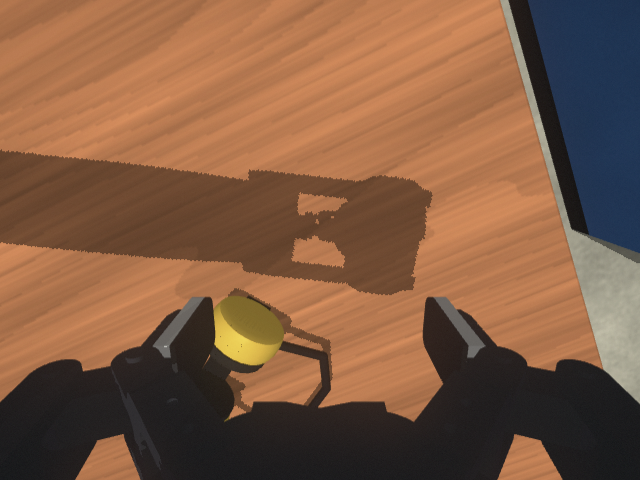

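```bash
python3 - <<'E'
import cv2,numpy as np
a=cv2.imread('pics/scene0.png')[185:310,235:415]; b=cv2.imread('pics/side0.png')[180:300,260:400]
cv2.imwrite('pics/crA.png',cv2.resize(a,None,fx=4.4,fy=4.4,interpolation=cv2.INTER_CUBIC))
cv2.imwrite('pics/crB.png',cv2.resize(b,None,fx=5,fy=5,interpolation=cv2.INTER_CUBIC)[:600,:800])
E
```

```text
(no output)
```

View pics/crA.png

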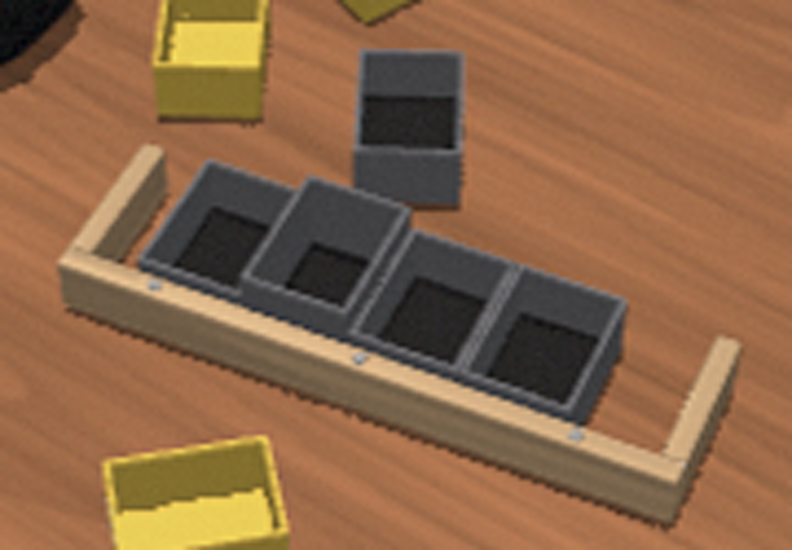

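View pics/crB.png

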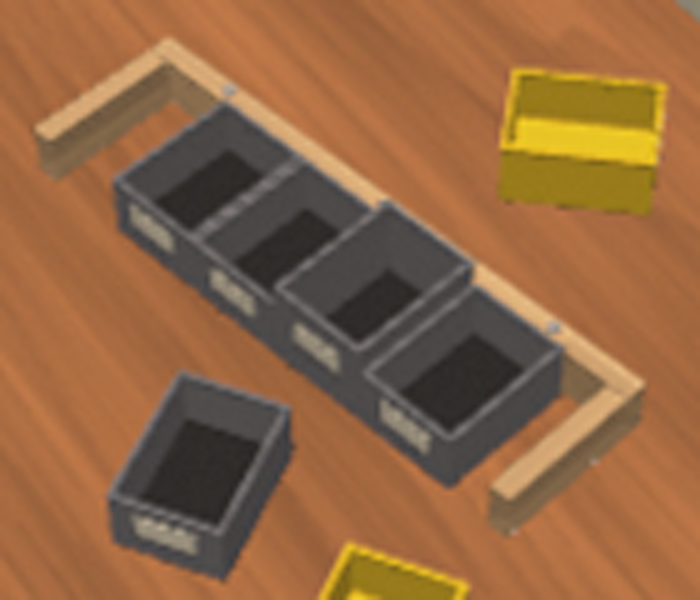

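```bash
cat > h.py <<'E'
import numpy as np,cv2
from station import ctrl
def ray(n,uv,z,c=None):
    c=c or ctrl.camera_info(n)
    K,R,t=map(np.array,(c['mtx'],c['R'],c['t']))
    d=R.T@np.linalg.solve(K,[uv[0],uv[1],1]); o=-R.T@t
    return o+d*(z-o[2])/d[2]
def proj(n,X,c=None):
    c=c or ctrl.camera_info(n)
    K,R,t=map(np.array,(c['mtx'],c['R'],c['t']))
    p=K@(R@np.array(X)+t); return p[:2]/p[2]
def A(u,v): return ((u+.5)/4.4-.5+235,(v+.5)/4.4-.5+185)
def B(u,v): return ((u+.5)/5-.5+260,(v+.5)/5-.5+180)
E
python3 - <<'E'
from h import *
np.set_printoptions(precision=4,suppress=True)
print('rack')
for nm,a,b,z in [('outer BL',(675,482),(168,40),.038),('outer BR',(62,262),(642,383),.038),
 ('loose BL',(461,151),(290,408),.044),('loose BR',(357,150),None,.044),('loose FR',(361,52),(220,530),.044),('loose FL',(462,53),(112,497),.044),('loose b2',None,(182,375),.044),
 ('left BL',(572,408),(225,103),.044),('left FL',(625,301),(117,182),.044),
 ('tall FR',(309,181),(358,350),.06),('tall FL',(410,212),(280,287),.06),('tall BL',(350,307),(383,205),.06),('tall BR',(245,275),(470,268),.06),
 ('right FR',(210,162),(450,436),.044),('right BR',(142,262),(562,350),.044)]:
    print(nm, a and ray('scene',A(*a),z)[:2], b and ray('side',B(*b),z)[:2])
print('ystanders')
E
```

```text
rack
outer BL [0.6502 0.233 ] [0.6469 0.2269]
outer BR [ 0.7217 -0.1372] [ 0.7203 -0.1431]
loose BL [0.5166 0.0033] [ 0.5523 -0.0542]
loose BR [ 0.5525 -0.0479] None
loose FR [ 0.4814 -0.0961] [ 0.4795 -0.1   ]
loose FL [ 0.4454 -0.0443] [ 0.4442 -0.0508]
loose b2 None [ 0.5164 -0.0026]
left BL [0.644  0.1633] [0.6442 0.1571]
left FL [0.561 0.146] [0.5594 0.1388]
tall FR [ 0.6022 -0.0466] [ 0.5972 -0.0526]
tall FL [0.588  0.0156] [0.5868 0.008 ]
tall BL [0.6671 0.0301] [0.6671 0.0258]
tall BR [ 0.6825 -0.0322] [ 0.6801 -0.0395]
right FR [ 0.6121 -0.1136] [ 0.6118 -0.1174]
right BR [ 0.6984 -0.0957] [ 0.6954 -0.1042]
ystanders
```

```bash
cat >> h.py <<'E'
from scipy.spatial.transform import Rotation as Ro, Slerp
np.set_printoptions(precision=4,suppress=True)
TH=0.196; O=np.array([.6240,.0328])
def w(x,y): c,s=np.cos(TH),np.sin(TH); return O+np.array([c*x-s*y,s*x+c*y])
def r(p): c,s=np.cos(TH),np.sin(TH); d=np.array(p[:2])-O; return np.array([c*d[0]+s*d[1],-s*d[0]+c*d[1]])
def plan(P,yaw,n=5,st=5.5):
    """target TCP P, tool y axis at world angle yaw, pointing down"""
    o=ctrl.get_obs(); p=np.array(o['tool_pos']); R=Ro.from_rotvec(o['tool_rot'])
    y=np.array([np.cos(yaw),np.sin(yaw),0]); z=np.array([0,0,-1.]); x=np.cross(y,z)
    Rt=Ro.from_matrix(np.c_[x,y,z])
    D=(R.inv()*Rt).as_rotvec(); d=np.array(P)-p
    n=max(n,int(np.ceil(np.abs(R.inv().apply(d)).max()*100/st)),int(np.ceil(np.linalg.norm(D)/.17)))
    print('t',o['t'],'at',p,'rack',r(p),'yawerr',D,'F',o['contact_force'],'op',o['opening'],'rows',n)
    for k in range(n):
        Rk=R*Ro.from_rotvec(D*k/n)
        v=Rk.inv().apply(d/n)*100
        print(' t %.2f %.2f %.2f w %.3f %.3f %.3f'%(*v,*(D/n)))
def show(n,name,crop=None,f=1):
    im=ctrl.get_image(n)[:,:,::-1]
    if crop: im=im[crop[1]:crop[3],crop[0]:crop[2]]
    cv2.imwrite('pics/'+name,cv2.resize(im,None,fx=f,fy=f,interpolation=cv2.INTER_CUBIC))
E
python3 - <<'E'
from h import *
print('spray base',ray('side',(266,172),0),ray('scene',(446,338),0),'top',ray('scene',(457,278),.19),'oil',ray('scene',(487,330),0))
print(w(.002,.021),w(.002,-.046))
plan([*w(.002,.021),.26],TH)
E
```

```text
spray base [0.6301 0.3731 0.    ] [0.6535 0.3928 0.    ] top [0.637  0.3746 0.19  ] oil [0.5785 0.4595 0.    ]
[0.6219 0.0538] [ 0.6349 -0.0119]
t 0.15 at [0.2619 0.567  0.2413] rack [-0.2512  0.5945] yawerr [-0.0016  0.0006  0.942 ] F [ 0.1012  0.6416 -1.0444] op 0.08527934208927551 rows 10
 t -5.42 -3.15 -0.18 w -0.000 0.000 0.094
 t -5.69 -2.63 -0.18 w -0.000 0.000 0.094
 t -5.91 -2.08 -0.18 w -0.000 0.000 0.094
 t -6.08 -1.51 -0.18 w -0.000 0.000 0.094
 t -6.20 -0.93 -0.19 w -0.000 0.000 0.094
 t -6.26 -0.35 -0.19 w -0.000 0.000 0.094
 t -6.26 0.24 -0.19 w -0.000 0.000 0.094
 t -6.21 0.83 -0.19 w -0.000 0.000 0.094
 t -6.11 1.41 -0.19 w -0.000 0.000 0.094
 t -5.95 1.98 -0.19 w -0.000 0.000 0.094
```

Call:
{"method": "send_rows", "body": {
  "series": [
    {"tx": -4.5,"ty": -2.6,"tz": -0.3,"wz": 0.08,"jaw": 1},
    {"tx": -4.7,"ty": -2.2,"tz": -0.3,"wz": 0.08,"jaw": 1},
    {"tx": -4.9,"ty": -1.8,"tz": -0.3,"wz": 0.08,"jaw": 1},
    {"tx": -5,"ty": -1.4,"tz": -0.3,"wz": 0.08,"jaw": 1},
    {"tx": -5.1,"ty": -0.9,"tz": -0.3,"wz": 0.08,"jaw": 1}
  ]
}}

```text
invalid input at $.series[0]: expected keys tx, ty, tz, wx, wy, wz, jaw
```

```bash
python3 -c "
from h import *
plan([*w(.002,.021),.26],TH)"
```

```text
t 0.15 at [0.2619 0.567  0.2413] rack [-0.2512  0.5945] yawerr [-0.0016  0.0006  0.942 ] F [ 0.1012  0.6416 -1.0444] op 0.08527934208927551 rows 10
 t -5.42 -3.15 -0.18 w -0.000 0.000 0.094
 t -5.69 -2.63 -0.18 w -0.000 0.000 0.094
 t -5.91 -2.08 -0.18 w -0.000 0.000 0.094
 t -6.08 -1.51 -0.18 w -0.000 0.000 0.094
 t -6.20 -0.93 -0.19 w -0.000 0.000 0.094
 t -6.26 -0.35 -0.19 w -0.000 0.000 0.094
 t -6.26 0.24 -0.19 w -0.000 0.000 0.094
 t -6.21 0.83 -0.19 w -0.000 0.000 0.094
 t -6.11 1.41 -0.19 w -0.000 0.000 0.094
 t -5.95 1.98 -0.19 w -0.000 0.000 0.094
```

All keys are needed in every row.

Call:
{"method": "send_rows", "body": {
  "series": [
    {"tx": -4.5,"ty": -2.6,"tz": -0.3,"wx": 0,"wy": 0,"wz": 0.08,"jaw": 1},
    {"tx": -4.7,"ty": -2.2,"tz": -0.3,"wx": 0,"wy": 0,"wz": 0.08,"jaw": 1},
    {"tx": -4.9,"ty": -1.8,"tz": -0.3,"wx": 0,"wy": 0,"wz": 0.08,"jaw": 1},
    {"tx": -5,"ty": -1.4,"tz": -0.3,"wx": 0,"wy": 0,"wz": 0.08,"jaw": 1},
    {"tx": -5.1,"ty": -0.9,"tz": -0.3,"wx": 0,"wy": 0,"wz": 0.08,"jaw": 1}
  ]
}}

```text
t: 0.78
tool_pos: [0.4145, 0.3517, 0.2543]
tool_rot: [-1.278, -2.868, 0.007]
contact_force: [-0.3, 0.3, 0.1]
opening: 0.0003
```

```bash
python3 -c "
from h import *
plan([*w(.002,.021),.26],TH)"
```

```text
t 0.775 at [0.4145 0.3517 0.2543] rack [-0.1434  0.3536] yawerr [-0.0045  0.002   0.5363] F [-0.2677  0.264   0.0732] op 0.0003410391856969608 rows 7
 t -5.15 -0.64 -0.08 w -0.001 0.000 0.077
 t -5.18 -0.25 -0.08 w -0.001 0.000 0.077
 t -5.18 0.15 -0.08 w -0.001 0.000 0.077
 t -5.16 0.55 -0.08 w -0.001 0.000 0.077
 t -5.10 0.94 -0.08 w -0.001 0.000 0.077
 t -5.01 1.33 -0.08 w -0.001 0.000 0.077
 t -4.90 1.71 -0.08 w -0.001 0.000 0.077
```

Call:
{"method": "send_rows", "body": {
  "series": [
    {"tx": -5.1,"ty": -0.6,"tz": -0.1,"wx": 0,"wy": 0,"wz": 0.08,"jaw": 1},
    {"tx": -5.2,"ty": -0.2,"tz": -0.1,"wx": 0,"wy": 0,"wz": 0.08,"jaw": 1},
    {"tx": -5.2,"ty": 0.2,"tz": -0.1,"wx": 0,"wy": 0,"wz": 0.08,"jaw": 1},
    {"tx": -5.2,"ty": 0.6,"tz": -0.1,"wx": 0,"wy": 0,"wz": 0.08,"jaw": 1},
    {"tx": -5.1,"ty": 0.9,"tz": 0,"wx": 0,"wy": 0,"wz": 0.08,"jaw": 1}
  ]
}}

```text
t: 1.4
tool_pos: [0.5646, 0.1299, 0.2577]
tool_rot: [-1.84, -2.545, 0.007]
contact_force: [0.5, 0.5, -0.5]
opening: -0.0001
```

```bash
python3 -c "
from h import *
plan([*w(.002,.021),.2],TH,2)"
```

```text
t 1.4 at [0.5646 0.1299 0.2577] rack [-0.0394  0.1068] yawerr [-0.0042  0.0023  0.1227] F [ 0.5436  0.5168 -0.4564] op -0.0001306620289983836 rows 2
 t -4.51 1.54 2.89 w -0.002 0.001 0.061
 t -4.41 1.81 2.89 w -0.002 0.001 0.061
```

Call:
{"method": "send_rows", "body": {
  "series": [
    {"tx": -4.5,"ty": 1.6,"tz": 2.0,"wx": 0,"wy": 0,"wz": 0.065,"jaw": 1},
    {"tx": -4.5,"ty": 1.9,"tz": 2.0,"wx": 0,"wy": 0,"wz": 0.065,"jaw": 1},
    {"tx": 0,"ty": 0,"tz": 0,"wx": 0,"wy": 0,"wz": 0,"jaw": 1}
  ]
}}

```text
t: 1.78
tool_pos: [0.6259, 0.0473, 0.2159]
tool_rot: [-2.013, -2.411, 0.008]
contact_force: [0.2, -0.3, -0.4]
opening: -0.0004
```

```bash
python3 -c "
from h import *
plan([*w(.002,.021),.1],TH,2)
show('wrist','w1.png')"
```

```text
t 1.775 at [0.6259 0.0473 0.2159] rack [0.0047 0.0138] yawerr [-0.0044  0.0024 -0.0167] F [ 0.2213 -0.3439 -0.3653] op -0.0003528942665079784 rows 3
 t 0.25 -0.08 3.86 w -0.001 0.001 -0.006
 t 0.24 -0.08 3.86 w -0.001 0.001 -0.006
 t 0.24 -0.08 3.86 w -0.001 0.001 -0.006
```

View pics/w1.png

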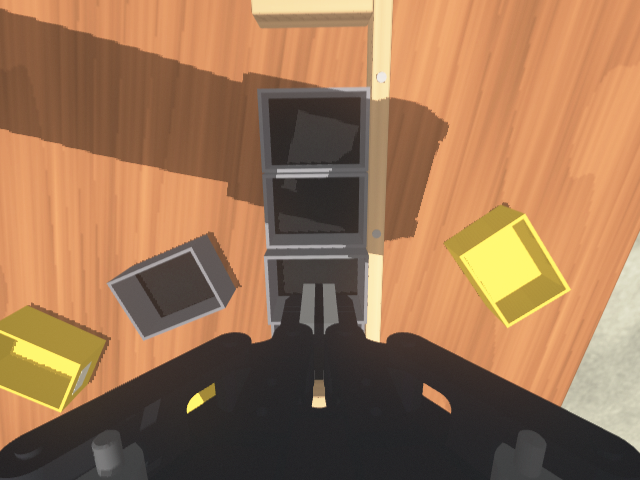

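```bash
python3 -c "
from h import *
for nm,uv,z in [('left BL',(369,89),.044),('left FL',(261,91),.044),('plain/left front',(263,173),.044),('plain FR',(264,246),.044),('plain BR',(367,246),.044),('tall FL',(265,257),.06),('tall BL',(369,253),.06),('cheek inner',(257,25),.038),('cheek back',(370,15),.038),('bolt',(381,77),.038),
 ('loose',(110,286),.044),('',(193,250),.044),('',(224,305),.044),('',(146,338),.044)]:
  p=ray('wrist',uv,z); print(nm,p,r(p))
"
```

```text
left BL [0.6458 0.1622 0.044 ] [0.0466 0.1227]
left FL [0.5613 0.1453 0.044 ] [-0.0396  0.1226]
plain/left front [0.5717 0.0815 0.044 ] [-0.0418  0.058 ]
plain FR [0.5814 0.0174 0.044 ] [-0.0448 -0.0068]
plain BR [0.6725 0.0341 0.044 ] [ 0.0479 -0.0082]
tall FL [0.5853 0.0131 0.06  ] [-0.0418 -0.0118]
tall BL [0.6725 0.0327 0.06  ] [ 0.0475 -0.0095]
cheek inner [0.5508 0.1925 0.038 ] [-0.0407  0.1709]
cheek back [0.6357 0.2148 0.038 ] [0.0469 0.1763]
bolt [0.654  0.1735 0.038 ] [0.0568 0.1322]
loose [ 0.4455 -0.0471  0.044 ] [-0.1906 -0.0436]
 [0.5188 0.0021 0.044 ] [-0.1092 -0.0096]
 [ 0.5522 -0.0473  0.044 ] [-0.0861 -0.0646]
 [ 0.4811 -0.0963  0.044 ] [-0.1653 -0.0988]
```

Call:
{"method": "send_rows", "body": {
  "series": [
    {"tx": 0.3,"ty": -0.1,"tz": 5.0,"wx": 0,"wy": 0,"wz": -0.016,"jaw": 1},
    {"tx": 0.3,"ty": -0.1,"tz": 5.0,"wx": 0,"wy": 0,"wz": 0,"jaw": 1},
    {"tx": 0.2,"ty": 0,"tz": 1.5,"wx": 0,"wy": 0,"wz": 0,"jaw": 1},
    {"tx": 0,"ty": 0,"tz": 0,"wx": 0,"wy": 0,"wz": 0,"jaw": 1}
  ]
}}

```text
t: 2.33
tool_pos: [0.6232, 0.0599, 0.1049]
tool_rot: [1.982, 2.431, 0.003]
contact_force: [0.3, 0.0, 0.5]
opening: 0.0002
```

```bash
python3 -c "
from h import *
plan([*w(.002,.024),.03],TH,2)
show('side','s1.png',(240,160,400,280),5)"
```

```text
t 2.325 at [0.6232 0.0599 0.1049] rack [0.0045 0.0268] yawerr [0.0047 0.0024 0.007 ] F [0.2841 0.0295 0.4729] op 0.00019276322546966557 rows 2
 t -0.13 -0.14 3.74 w 0.002 0.001 0.003
 t -0.13 -0.13 3.74 w 0.002 0.001 0.003
```

View pics/s1.png

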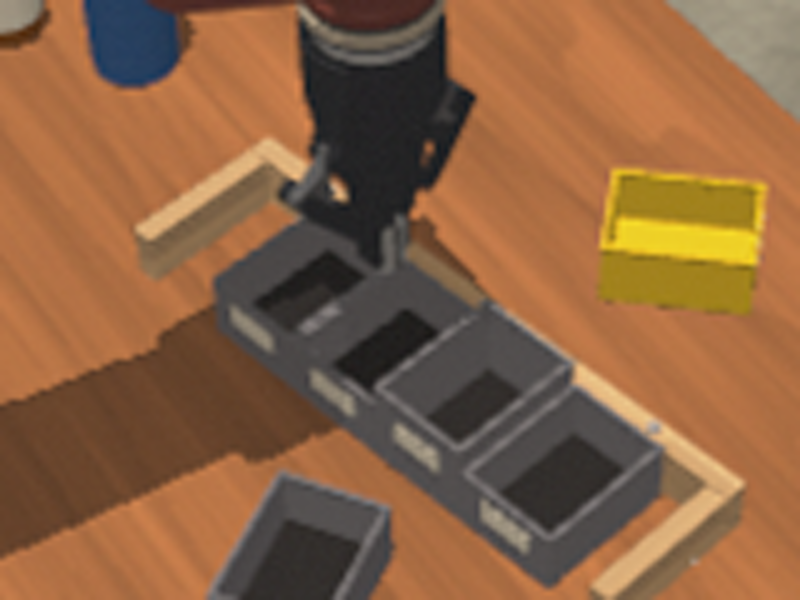

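Call:
{"method": "send_rows", "body": {
  "series": [
    {"tx": -0.2,"ty": -0.1,"tz": 2.5,"wx": 0,"wy": 0,"wz": 0,"jaw": 1},
    {"tx": -0.1,"ty": -0.1,"tz": 2.5,"wx": 0,"wy": 0,"wz": 0.005,"jaw": 1},
    {"tx": 0,"ty": 0,"tz": 2.0,"wx": 0,"wy": 0,"wz": 0,"jaw": 1},
    {"tx": 0,"ty": 0,"tz": 0.4,"wx": 0,"wy": 0,"wz": 0,"jaw": 1}
  ]
}}

```text
t: 2.88
tool_pos: [0.6311, 0.0572, 0.0417]
tool_rot: [1.976, 2.415, 0.023]
contact_force: [-0.2, 0.1, 0.4]
opening: 0.0002
```

```bash
python3 -c "
from h import *
plan([*w(.002,.034),.03],TH,2)"
```

```text
t 2.875 at [0.6311 0.0572 0.0417] rack [0.0117 0.0225] yawerr [0.0246 0.0068 0.0035] F [-0.1646  0.0798  0.4355] op 0.00015199459080311929 rows 2
 t 0.58 -0.50 0.57 w 0.012 0.003 0.002
 t 0.58 -0.49 0.58 w 0.012 0.003 0.002
```

Call:
{"method": "send_rows", "body": {
  "series": [
    {"tx": 0,"ty": -0.7,"tz": 0.6,"wx": 0.024,"wy": 0.006,"wz": 0,"jaw": 1},
    {"tx": 0.3,"ty": -0.2,"tz": 0.5,"wx": 0,"wy": 0,"wz": 0,"jaw": 1},
    {"tx": 0,"ty": 0,"tz": 0,"wx": 0,"wy": 0,"wz": 0,"jaw": 1}
  ]
}}

```text
t: 3.25
tool_pos: [0.623, 0.0585, 0.0324]
tool_rot: [1.987, 2.43, 0.002]
contact_force: [0.3, 0.1, -0.0]
opening: 0.0006
```

```bash
python3 -c "
from h import *
plan([*w(.002,.034),.03],TH,2)"
```

```text
t 3.25 at [0.623  0.0585 0.0324] rack [0.004  0.0254] yawerr [0.0026 0.0012 0.0037] F [ 0.3297  0.1476 -0.0368] op 0.0006079360518530878 rows 2
 t 0.43 -0.10 0.12 w 0.001 0.001 0.002
 t 0.43 -0.10 0.12 w 0.001 0.001 0.002
```

Call:
{"method": "send_rows", "body": {
  "series": [
    {"tx": 1.2,"ty": -0.1,"tz": 0.1,"wx": 0,"wy": 0,"wz": 0,"jaw": 1},
    {"tx": 0.8,"ty": 0,"tz": 0,"wx": 0,"wy": 0,"wz": 0,"jaw": 1},
    {"tx": 0.7,"ty": 0,"tz": 0,"wx": 0,"wy": 0,"wz": 0,"jaw": 1},
    {"tx": 0.7,"ty": 0,"tz": 0,"wx": 0,"wy": 0,"wz": 0,"jaw": 1}
  ]
}}

```text
t: 3.75
tool_pos: [0.6154, 0.0925, 0.032]
tool_rot: [1.985, 2.428, 0.001]
contact_force: [1.1, -2.8, -0.7]
opening: -0.0001
```

```bash
python3 -c "
from h import *
plan([*w(.002,.09),.03],TH,2)
show('side','s2.png',(240,160,400,280),5)"
```

```text
t 3.75 at [0.6154 0.0925 0.032 ] rack [0.0032 0.0603] yawerr [0.0038 0.004  0.0039] F [ 1.0733 -2.7671 -0.6877] op -0.0001411976126564172 rows 2
 t 1.49 -0.05 0.09 w 0.002 0.002 0.002
 t 1.49 -0.06 0.10 w 0.002 0.002 0.002
```

View pics/s2.png

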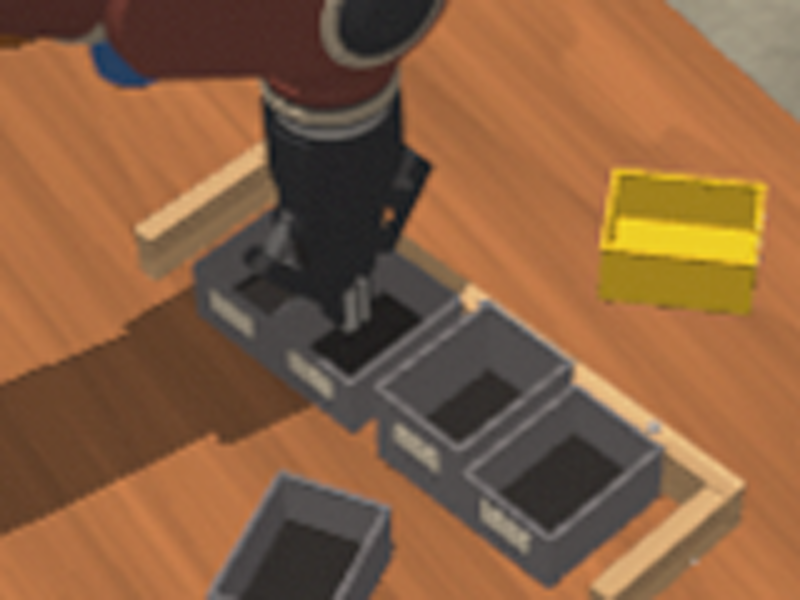

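Call:
{"method": "send_rows", "body": {
  "series": [
    {"tx": 0.8,"ty": -0.05,"tz": 0.1,"wx": 0,"wy": 0,"wz": 0,"jaw": 1},
    {"tx": 0.8,"ty": 0,"tz": 0,"wx": 0,"wy": 0,"wz": 0,"jaw": 1},
    {"tx": 0.7,"ty": 0,"tz": 0,"wx": 0,"wy": 0,"wz": 0,"jaw": 1},
    {"tx": 0.5,"ty": 0,"tz": 0,"wx": 0,"wy": 0,"wz": 0,"jaw": 1}
  ]
}}

```text
t: 4.3
tool_pos: [0.61, 0.1213, 0.032]
tool_rot: [1.983, 2.426, 0.002]
contact_force: [0.8, -3.3, 0.4]
opening: 0.0003
```

```bash
python3 -c "
from h import *
plan([*w(.002,.09),.03],TH,2)
show('wrist','w2.png')
show('side','s3.png',(240,160,400,280),5)"
```

```text
t 4.3 at [0.61   0.1213 0.032 ] rack [0.0035 0.0896] yawerr [0.0058 0.0056 0.0043] F [ 0.7888 -3.251   0.4175] op 0.0003410122517249385 rows 2
 t 0.02 -0.08 0.10 w 0.003 0.003 0.002
 t 0.02 -0.08 0.10 w 0.003 0.003 0.002
```

View pics/s3.png

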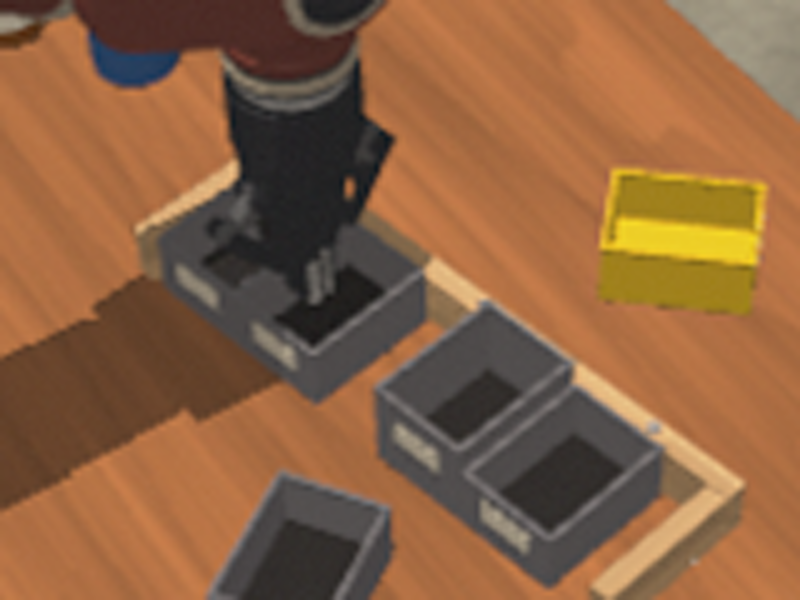

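View pics/w2.png

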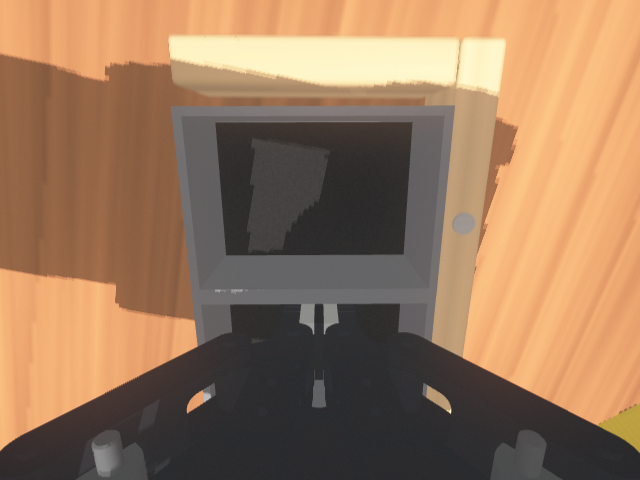

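```bash
python3 -c "
from h import *
for uv,z in [((173,107),.044),((452,106),.044),((200,297),.044),((430,297),.044),((200,95),.038),((425,98),.038)]:
  p=ray('wrist',uv,z); print(uv,r(p))
B=lambda u,v:((u+.5)/5-.5+240,(v+.5)/5-.5+160)
for uv in [(315,350),(426,277)]: print(r(ray('side',B(*uv),.044)))
for uv in [(378,388),(485,307)]: print(r(ray('side',B(*uv),.06)))
"
```

```text
(173, 107) [-0.0421  0.17  ]
(452, 106) [0.0457 0.1706]
(200, 297) [-0.0395  0.1047]
(430, 297) [0.0448 0.1048]
(200, 95) [-0.0351  0.1742]
(425, 98) [0.0387 0.1735]
[-0.0388  0.0385]
[0.0438 0.0334]
[-0.0426 -0.0168]
[ 0.0406 -0.0171]
```

Call:
{"method": "send_rows", "body": {
  "series": [
    {"tx": -1.3,"ty": 0,"tz": 0,"wx": 0,"wy": 0,"wz": 0,"jaw": 1},
    {"tx": -0.3,"ty": 0,"tz": -3.5,"wx": 0,"wy": 0,"wz": 0,"jaw": 1},
    {"tx": 0,"ty": 0,"tz": -4.5,"wx": 0,"wy": 0,"wz": 0,"jaw": 1},
    {"tx": -3,"ty": 0,"tz": 0,"wx": 0,"wy": 0,"wz": 0,"jaw": 1},
    {"tx": -5,"ty": 0,"tz": 0,"wx": 0,"wy": 0,"wz": 0,"jaw": 1}
  ]
}}

```text
t: 5.03
tool_pos: [0.6279, 0.0271, 0.1136]
tool_rot: [1.982, 2.434, 0.005]
contact_force: [1.1, -0.0, -0.5]
opening: -0.0001
```

```bash
python3 -c "
from h import *
plan([*w(.002,-.045),.1],TH,1)"
```

```text
t 5.025 at [0.6279 0.0271 0.1136] rack [ 0.0027 -0.0063] yawerr [0.0038 0.     0.008 ] F [ 1.0628 -0.0258 -0.487 ] op -8.896124228059992e-05 rows 1
 t -3.87 -0.11 1.36 w 0.004 0.000 0.008
```

Call:
{"method": "send_rows", "body": {
  "series": [
    {"tx": -3.6,"ty": 0,"tz": 0.5,"wx": 0.004,"wy": 0,"wz": 0.008,"jaw": 1},
    {"tx": 0,"ty": 0,"tz": 0.2,"wx": 0,"wy": 0,"wz": 0,"jaw": 1}
  ]
}}

```text
t: 5.28
tool_pos: [0.6363, -0.013, 0.1076]
tool_rot: [1.999, 2.422, 0.003]
contact_force: [-0.4, 0.2, -0.1]
opening: 0.0001
```

```bash
python3 -c "
from h import *
plan([*w(.002,-.047),.03],TH,3)"
```

```text
t 5.275 at [ 0.6363 -0.013   0.1076] rack [ 0.0032 -0.0473] yawerr [ 0.0021 -0.0002 -0.005 ] F [-0.443   0.1883 -0.1373] op 9.727158600133498e-05 rows 3
 t 0.01 -0.05 2.59 w 0.001 -0.000 -0.002
 t 0.01 -0.04 2.59 w 0.001 -0.000 -0.002
 t 0.01 -0.04 2.59 w 0.001 -0.000 -0.002
```

Call:
{"method": "send_rows", "body": {
  "series": [
    {"tx": 0,"ty": -0.1,"tz": 2.6,"wx": 0,"wy": 0,"wz": 0,"jaw": 1},
    {"tx": 0,"ty": -0.2,"tz": 2.6,"wx": 0.005,"wy": 0,"wz": 0,"jaw": 1},
    {"tx": 0,"ty": -0.2,"tz": 2.0,"wx": 0.005,"wy": 0,"wz": 0,"jaw": 1},
    {"tx": 0,"ty": 0,"tz": 0.3,"wx": 0,"wy": 0,"wz": 0,"jaw": 1}
  ]
}}

```text
t: 5.78
tool_pos: [0.6313, -0.0126, 0.0309]
tool_rot: [-1.996, -2.417, 0.005]
contact_force: [-0.4, -0.4, 0.1]
opening: 0.0
```

```bash
python3 -c "
from h import *
plan([*w(.002,-.0895),.03],TH,3)"
```

```text
t 5.775 at [ 0.6313 -0.0126  0.0309] rack [-0.0017 -0.046 ] yawerr [-0.0068 -0.003  -0.0056] F [-0.4488 -0.4359  0.1106] op 2.0026253915015147e-05 rows 3
 t -1.45 0.13 0.02 w -0.002 -0.001 -0.002
 t -1.45 0.13 0.03 w -0.002 -0.001 -0.002
 t -1.45 0.13 0.03 w -0.002 -0.001 -0.002
```

Call:
{"method": "send_rows", "body": {
  "series": [
    {"tx": -1.3,"ty": 0.3,"tz": 0,"wx": -0.005,"wy": 0,"wz": -0.005,"jaw": 1},
    {"tx": -0.8,"ty": 0.1,"tz": 0,"wx": 0,"wy": 0,"wz": 0,"jaw": 1},
    {"tx": -0.8,"ty": 0,"tz": 0,"wx": 0,"wy": 0,"wz": 0,"jaw": 1},
    {"tx": -0.7,"ty": 0,"tz": 0,"wx": 0,"wy": 0,"wz": 0,"jaw": 1},
    {"tx": -0.7,"ty": 0,"tz": 0,"wx": 0,"wy": 0,"wz": 0,"jaw": 1}
  ]
}}

```text
t: 6.4
tool_pos: [0.6456, -0.0556, 0.033]
tool_rot: [-1.992, -2.427, -0.006]
contact_force: [-1.0, 1.0, -0.5]
opening: 0.0002
```

```bash
python3 -c "
from h import *
plan([*w(.002,-.0895),.03],TH,1)
show('wrist','w3.png')
show('side','s4.png',(240,160,400,280),5)"
```

```text
t 6.4 at [ 0.6456 -0.0556  0.033 ] rack [ 0.004  -0.0909] yawerr [ 0.0016 -0.004   0.0004] F [-1.0274  0.9865 -0.4802] op 0.0001986229586535053 rows 1
 t 0.14 -0.20 0.30 w 0.002 -0.004 0.000
```

View pics/s4.png

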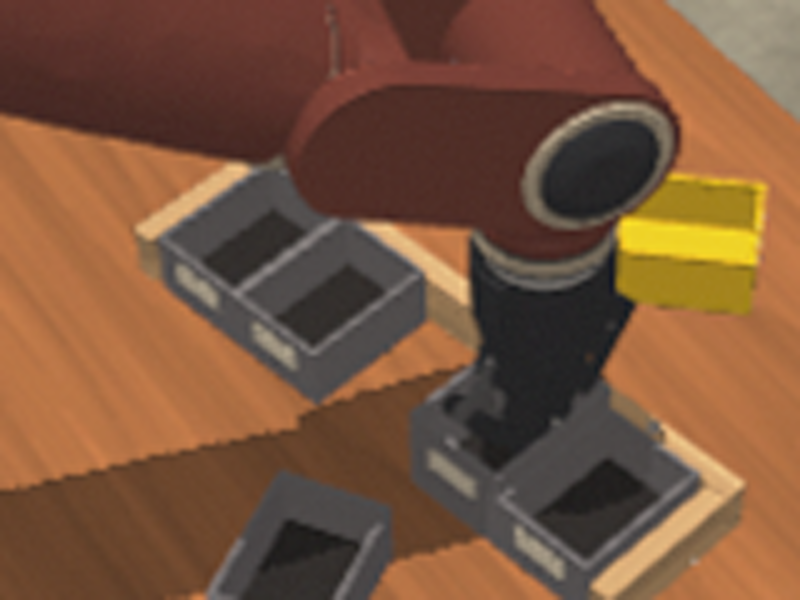

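View pics/w3.png

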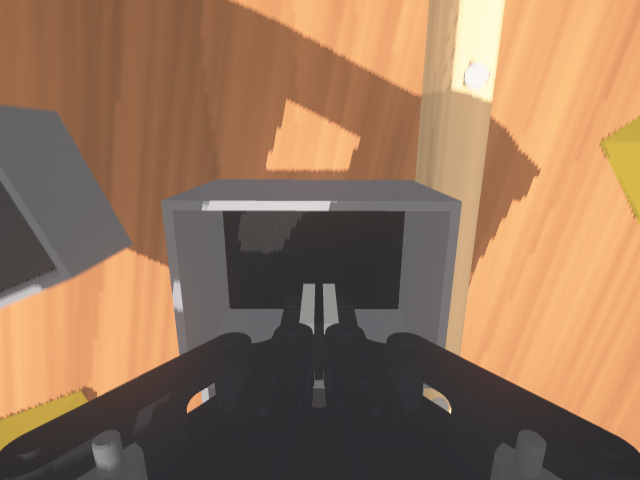

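```bash
python3 -c "
from h import *
for uv,z in [((163,201),.06),((461,201),.06)]:
  p=ray('wrist',uv,z); print(uv,r(p))
B=lambda u,v:((u+.5)/5-.5+240,(v+.5)/5-.5+160)
for uv in [(315,350),(426,277)]: print(r(ray('side',B(*uv),.044)))
print(r(ray('side',B(413,412),.06)), r(ray('side',B(590,555),.044)),r(ray('side',B(700,475),.044)))
"
```

```text
(163, 201) [-0.0416 -0.0391]
(461, 201) [ 0.0471 -0.0392]
[-0.0388  0.0385]
[0.0438 0.0334]
[-0.0412 -0.0426] [-0.0356 -0.1685] [ 0.0448 -0.1743]
```

Call:
{"method": "send_rows", "body": {
  "series": [
    {"tx": 1.5,"ty": 0,"tz": 0,"wx": 0,"wy": 0,"wz": 0,"jaw": 1},
    {"tx": 0.3,"ty": 0,"tz": -3.5,"wx": 0,"wy": 0,"wz": 0,"jaw": 1},
    {"tx": 0,"ty": 0,"tz": -4.5,"wx": 0,"wy": 0,"wz": 0,"jaw": 1},
    {"tx": 0,"ty": 0,"tz": -2,"wx": 0,"wy": 0,"wz": 0,"jaw": 1}
  ]
}}

```text
t: 7.0
tool_pos: [0.6404, -0.0358, 0.1336]
tool_rot: [-1.99, -2.426, -0.002]
contact_force: [0.2, 0.8, 0.1]
opening: 0.0
```

```bash
python3 -c "
from h import *
plan([.464,-.071,.13],.597,3,4.8)"
```

```text
t 7.0 at [ 0.6404 -0.0358  0.1336] rack [ 0.0027 -0.0705] yawerr [-0.0011 -0.0042 -0.4001] F [0.1891 0.8283 0.1307] op 4.415733797466977e-05 rows 4
 t -0.00 -4.50 0.10 w -0.000 -0.001 -0.100
 t 0.45 -4.47 0.10 w -0.000 -0.001 -0.100
 t 0.89 -4.41 0.10 w -0.000 -0.001 -0.100
 t 1.33 -4.30 0.09 w -0.000 -0.001 -0.100
```

Call:
{"method": "send_rows", "body": {
  "series": [
    {"tx": 0,"ty": -4.5,"tz": 0,"wx": 0,"wy": 0,"wz": -0.1,"jaw": 0.5},
    {"tx": 0.5,"ty": -4.5,"tz": 0,"wx": 0,"wy": 0,"wz": -0.1,"jaw": 0.5},
    {"tx": 0.9,"ty": -4.4,"tz": 0,"wx": 0,"wy": 0,"wz": -0.1,"jaw": 0.5},
    {"tx": 1.3,"ty": -4.2,"tz": 0,"wx": 0,"wy": 0,"wz": -0.1,"jaw": 0.5},
    {"tx": 0,"ty": 0,"tz": 0,"wx": 0,"wy": 0,"wz": 0,"jaw": 0.5}
  ]
}}

```text
t: 7.62
tool_pos: [0.4602, -0.0696, 0.1332]
tool_rot: [-1.447, -2.787, -0.003]
contact_force: [0.8, 0.8, 0.1]
opening: 0.0425
```

```bash
python3 -c "
from h import *
plan([.464,-.071,.09],.597,1,4.8)
show('wrist','w4.png')"
```

```text
t 7.625 at [ 0.4602 -0.0696  0.1332] rack [-0.1806 -0.0685] yawerr [ 0.0014 -0.002   0.0164] F [0.7879 0.7561 0.0628] op 0.04248611765464751 rows 1
 t -0.35 0.22 4.32 w 0.001 -0.002 0.016
```

View pics/w4.png

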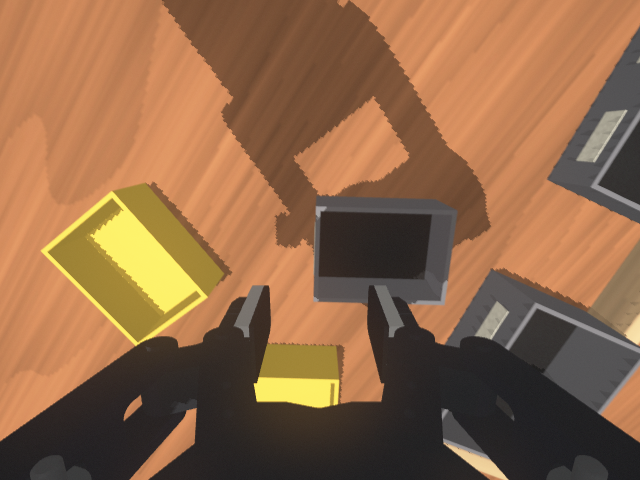

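```bash
python3 -c "
from h import *
for uv in [(316,204),(314,300),(455,209),(443,302)]:
  p=ray('wrist',uv,.044); print(uv,p)
"
```

```text
(316, 204) [ 0.4436 -0.0451  0.044 ]
(314, 300) [ 0.4805 -0.1002  0.044 ]
(455, 209) [0.5177 0.003  0.044 ]
(443, 302) [ 0.5537 -0.0507  0.044 ]
```

Call:
{"method": "send_rows", "body": {
  "series": [
    {"tx": -0.4,"ty": 0.15,"tz": 4.0,"wx": 0,"wy": 0,"wz": 0.01,"jaw": 0.5},
    {"tx": 0,"ty": 0,"tz": 1.5,"wx": 0,"wy": 0,"wz": 0,"jaw": 0.5},
    {"tx": 0,"ty": 0,"tz": 0,"wx": 0,"wy": 0,"wz": 0,"jaw": 0.5}
  ]
}}

```text
t: 8.05
tool_pos: [0.4691, -0.0717, 0.0796]
tool_rot: [1.459, 2.777, 0.006]
contact_force: [-0.1, -0.1, 0.4]
opening: 0.0427
```

```bash
python3 -c "
from h import *
plan([.4633,-.0718,.032],.59,1,4.8)
show('side','s5.png',(240,200,400,320),5)"
```

```text
t 8.05 at [ 0.4691 -0.0717  0.0796] rack [-0.1723 -0.0723] yawerr [0.0058 0.0025 0.0132] F [-0.0563 -0.1438  0.3893] op 0.04273407493607384 rows 1
 t 0.33 -0.51 4.75 w 0.006 0.003 0.013
```

View pics/s5.png

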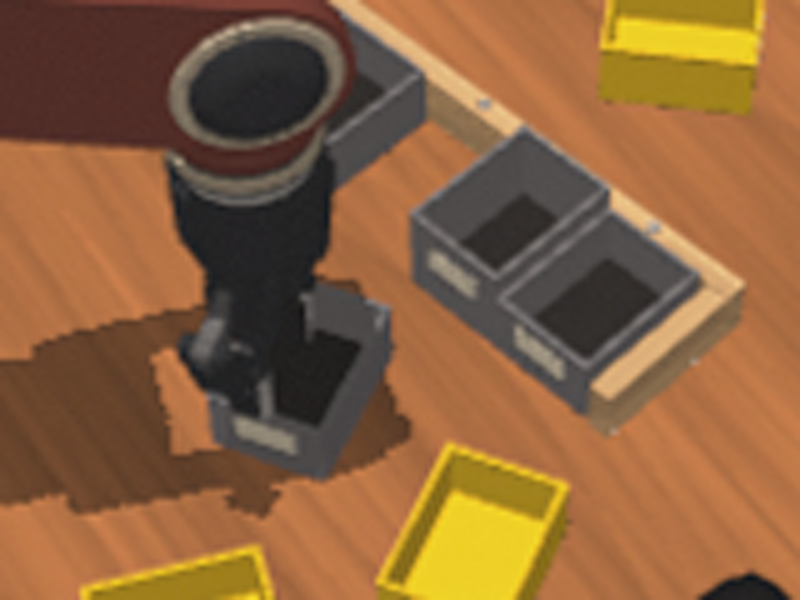

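Call:
{"method": "send_rows", "body": {
  "series": [
    {"tx": 0.3,"ty": -0.6,"tz": 1.6,"wx": 0.006,"wy": 0.003,"wz": 0.013,"jaw": 0.5},
    {"tx": 0,"ty": -0.1,"tz": 1.5,"wx": 0,"wy": 0,"wz": 0,"jaw": 0.5},
    {"tx": 0,"ty": 0,"tz": 0,"wx": 0,"wy": 0,"wz": 0,"jaw": 0.5}
  ]
}}

```text
t: 8.48
tool_pos: [0.4631, -0.0736, 0.049]
tool_rot: [1.479, 2.768, 0.001]
contact_force: [-0.1, -0.3, 0.4]
opening: 0.0426
```

```bash
python3 -c "
from h import *
plan([.4633,-.0718,.032],.59,1,4.8)"
```

```text
t 8.475 at [ 0.4631 -0.0736  0.049 ] rack [-0.1785 -0.0731] yawerr [ 0.0019  0.0026 -0.0003] F [-0.1454 -0.2722  0.4053] op 0.04255582558330015 rows 1
 t 0.15 0.11 1.70 w 0.002 0.003 -0.000
```

Call:
{"method": "send_rows", "body": {
  "series": [
    {"tx": 0.15,"ty": 0,"tz": 0.9,"wx": 0.002,"wy": 0.003,"wz": 0,"jaw": 0.5},
    {"tx": 0,"ty": 0,"tz": 0.7,"wx": 0,"wy": 0,"wz": 0,"jaw": 0.5},
    {"tx": 0,"ty": 0,"tz": 0,"wx": 0,"wy": 0,"wz": 0,"jaw": 0.8},
    {"tx": 0,"ty": 0,"tz": 0,"wx": 0,"wy": 0,"wz": 0,"jaw": 1},
    {"tx": 0,"ty": 0,"tz": 0,"wx": 0,"wy": 0,"wz": 0,"jaw": 1}
  ],
  "squeeze": 25
}}

```text
t: 9.1
tool_pos: [0.4627, -0.0726, 0.0324]
tool_rot: [1.48, 2.771, 0.0]
contact_force: [-1.2, -0.9, -1.2]
opening: 0.0024
```

```bash
python3 -c "
from h import *
o=ctrl.get_obs();print(o['opening'])
plan([*w(-.16,-.002),.032],TH,3,2.0)
show('wrist','w5.png')
show('side','s6.png',(240,200,400,320),5)"
```

```text
0.002446023150361902
t 9.1 at [ 0.4627 -0.0726  0.0324] rack [-0.1787 -0.072 ] yawerr [0.0003 0.0003 0.3936] F [-1.2035 -0.8629 -1.2197] op 0.002446023150361902 rows 3
 t 1.92 1.47 0.01 w 0.000 0.000 0.131
 t 2.09 1.21 0.01 w 0.000 0.000 0.131
 t 2.23 0.92 0.01 w 0.000 0.000 0.131
```

View pics/s6.png

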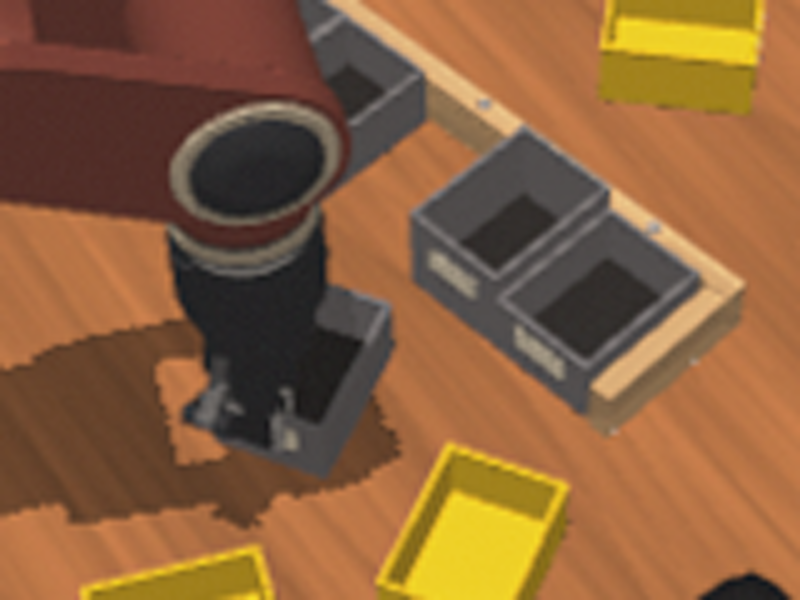

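View pics/w5.png

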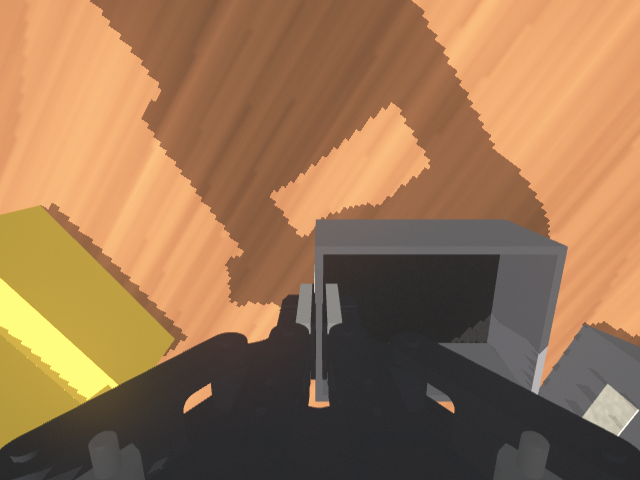

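Call:
{"method": "send_rows", "body": {
  "series": [
    {"tx": 1.1,"ty": 0.5,"tz": 0,"wx": 0,"wy": 0,"wz": 0.08,"jaw": 1},
    {"tx": 1.2,"ty": 0.5,"tz": 0,"wx": 0,"wy": 0,"wz": 0.08,"jaw": 1},
    {"tx": 1.3,"ty": 0.4,"tz": 0,"wx": 0,"wy": 0,"wz": 0.08,"jaw": 1},
    {"tx": 1.3,"ty": 0.4,"tz": 0,"wx": 0,"wy": 0,"wz": 0.08,"jaw": 1},
    {"tx": 1.3,"ty": 0.3,"tz": 0,"wx": 0,"wy": 0,"wz": 0.07,"jaw": 1}
  ]
}}

```text
t: 9.82
tool_pos: [0.4562, -0.0069, 0.0324]
tool_rot: [2.007, 2.415, -0.001]
contact_force: [0.5, -0.5, -1.9]
opening: 0.0024
```

```bash
python3 -c "
from h import *
plan([*w(-.16,-.002),.0324],TH,1,2.0)
show('wrist','w6.png')
show('side','s7.png',(240,180,400,300),5)"
```

```text
t 9.825 at [ 0.4562 -0.0069  0.0324] rack [-0.1723 -0.0063] yawerr [ 0.0002  0.0017 -0.0117] F [ 0.5028 -0.5158 -1.9005] op 0.0023660868262798352 rows 1
 t 0.44 1.23 0.00 w 0.000 0.002 -0.012
```

View pics/s7.png

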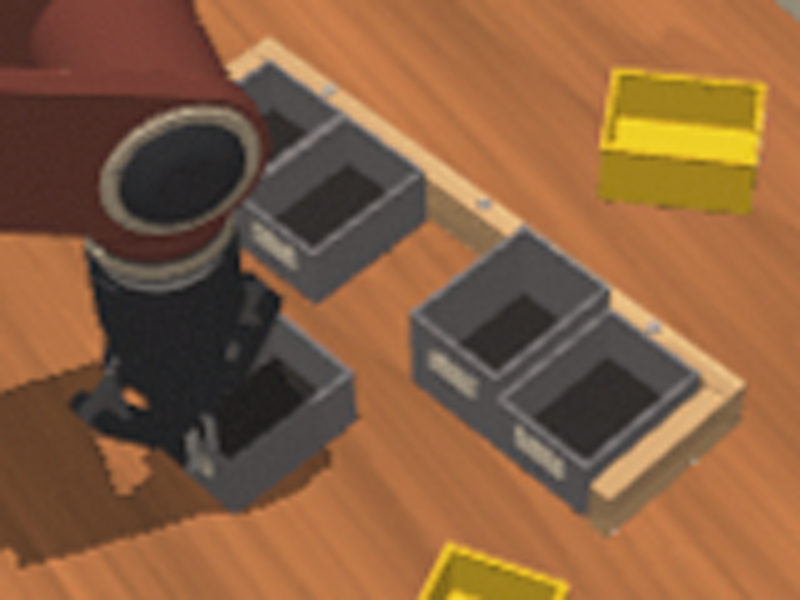

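View pics/w6.png

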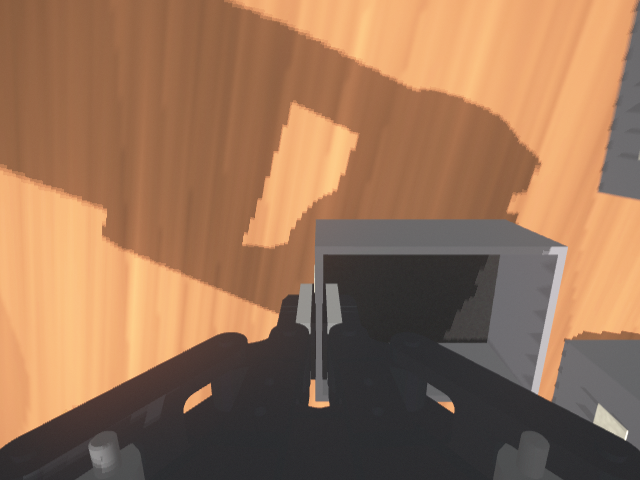

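```bash
python3 -c "
from h import *
for uv,z in [((317,251),.044),((566,247),.044),((599,191),.001),((565,341),.06)]:
  p=ray('wrist',uv,z); print(uv,r(p))
B=lambda u,v:((u+.5)/5-.5+240,(v+.5)/5-.5+180)
for nm,uv,z in [('loose FR',(237,467),.044),('loose BR',(353,377),.044),('loose base FR',(237,512),.0),('plain FR',(315,250),.044),('plain BR',(426,177),.044),('plainbase FR',(318,302),0),('tall FL',(413,315),.06),('tall FLbase',(415,378),0)]: print(nm,r(ray('side',B(*uv),z)))
"
```

```text
(317, 251) [-0.172   0.0265]
(566, 247) [-0.0841  0.0272]
(599, 191) [-0.0425  0.0405]
(565, 341) [-0.0901 -0.0003]
loose FR [-0.1706 -0.0419]
loose BR [-0.0866 -0.0421]
loose base FR [-0.1714 -0.0379]
plain FR [-0.0388  0.0385]
plain BR [0.0438 0.0334]
plainbase FR [-0.04   0.038]
tall FL [-0.0426 -0.0441]
tall FLbase [-0.0401 -0.0412]
```

Call:
{"method": "send_rows", "body": {
  "series": [
    {"tx": 0.4,"ty": 1.0,"tz": 0,"wx": 0,"wy": 0,"wz": -0.005,"jaw": 1},
    {"tx": 0.2,"ty": 1.5,"tz": 0,"wx": 0,"wy": 0,"wz": 0,"jaw": 1},
    {"tx": 0,"ty": 0,"tz": 0,"wx": 0,"wy": 0,"wz": 0,"jaw": 1}
  ]
}}

```text
t: 10.3
tool_pos: [0.481, 0.0041, 0.0324]
tool_rot: [1.993, 2.427, -0.001]
contact_force: [0.2, 0.3, -2.0]
opening: 0.0024
```

```bash
python3 -c "
from h import *
plan([*w(-.0405,0),.0324],TH,1,2.0)
show('side','s8.png',(240,180,400,300),5)"
```

```text
t 10.3 at [0.481  0.0041 0.0324] rack [-0.1459 -0.0003] yawerr [ 0.0004  0.0012 -0.0002] F [ 0.1507  0.2648 -2.0215] op 0.0023786819801470812 rows 6
 t 0.00 1.76 0.00 w 0.000 0.000 -0.000
 t 0.00 1.76 0.00 w 0.000 0.000 -0.000
 t 0.00 1.76 0.00 w 0.000 0.000 -0.000
 t 0.00 1.76 0.00 w 0.000 0.000 -0.000
 t 0.00 1.76 0.00 w 0.000 0.000 -0.000
 t 0.00 1.76 0.00 w 0.000 0.000 -0.000
```

View pics/s8.png

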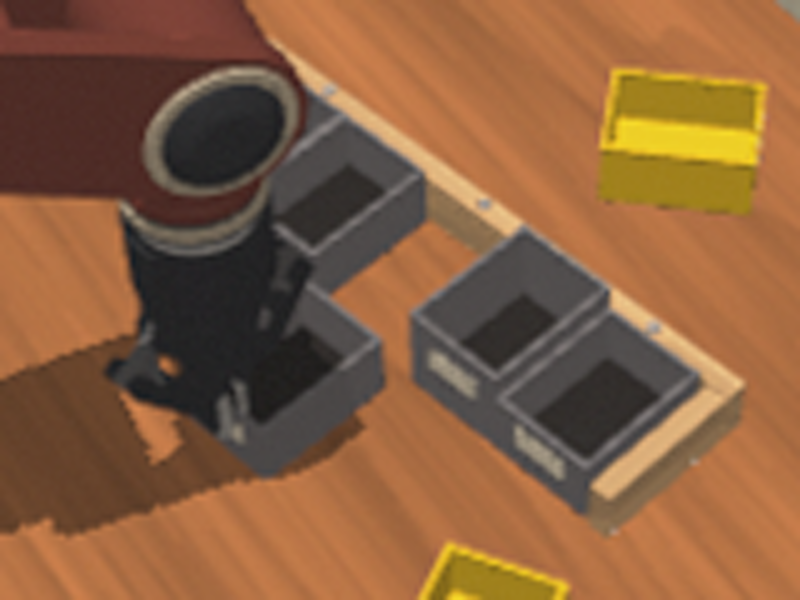

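Well aligned; the entry starts now, watching the force.

Call:
{"method": "send_rows", "body": {
  "series": [
    {"tx": 0,"ty": 1.5,"tz": 0,"wx": 0,"wy": 0,"wz": 0,"jaw": 1},
    {"tx": 0,"ty": 1.5,"tz": 0,"wx": 0,"wy": 0,"wz": 0,"jaw": 1},
    {"tx": 0,"ty": 1,"tz": 0,"wx": 0,"wy": 0,"wz": 0,"jaw": 1}
  ]
}}

```text
t: 10.72
tool_pos: [0.52, 0.0115, 0.0324]
tool_rot: [-1.993, -2.427, 0.005]
contact_force: [-3.5, -1.2, 3.7]
opening: 0.0024
```

```bash
python3 -c "
from h import *
plan([*w(-.0405,0),.0324],TH,1,2.0)
show('wrist','w7.png')"
```

```text
t 10.725 at [0.52   0.0115 0.0324] rack [-0.1062 -0.0007] yawerr [-0.0033  0.0009 -0.0004] F [-3.5223 -1.1567  3.6884] op 0.002366537621696493 rows 4
 t 0.02 1.64 -0.00 w -0.001 0.000 -0.000
 t 0.02 1.64 -0.00 w -0.001 0.000 -0.000
 t 0.02 1.64 -0.00 w -0.001 0.000 -0.000
 t 0.02 1.64 -0.00 w -0.001 0.000 -0.000
```

View pics/w7.png

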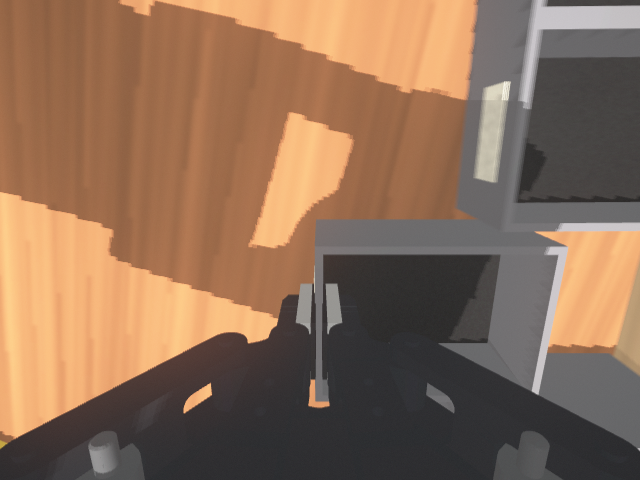

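Call:
{"method": "send_rows", "body": {
  "series": [
    {"tx": 0,"ty": 1.5,"tz": 0,"wx": 0,"wy": 0,"wz": 0,"jaw": 1},
    {"tx": 0,"ty": 1.5,"tz": 0,"wx": 0,"wy": 0,"wz": 0,"jaw": 1},
    {"tx": 0,"ty": 1.5,"tz": 0,"wx": 0,"wy": 0,"wz": 0,"jaw": 1},
    {"tx": 0,"ty": 0.8,"tz": 0,"wx": 0,"wy": 0,"wz": 0,"jaw": 1}
  ]
}}

```text
t: 11.28
tool_pos: [0.5747, 0.0221, 0.0324]
tool_rot: [-1.992, -2.426, 0.006]
contact_force: [-4.9, -1.4, 5.6]
opening: 0.0023
```

```bash
python3 -c "
from h import *
plan([*w(-.0405,0),.0324],TH,1,2.0)
show('side','s9.png',(240,180,400,300),5)"
```

```text
t 11.275 at [0.5747 0.0221 0.0324] rack [-0.0505 -0.0009] yawerr [-0.0045  0.0008 -0.0002] F [-4.8986 -1.3686  5.5816] op 0.00227621240694613 rows 1
 t 0.09 1.00 -0.00 w -0.005 0.001 -0.000
```

View pics/s9.png

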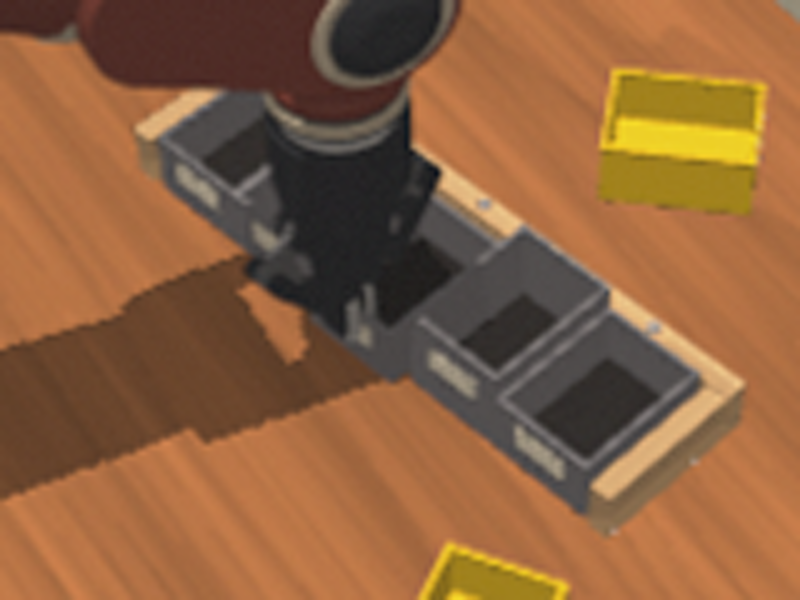

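Call:
{"method": "send_rows", "body": {
  "series": [
    {"tx": 0,"ty": 0.5,"tz": 0,"wx": 0,"wy": 0,"wz": 0,"jaw": 1},
    {"tx": 0,"ty": 0.35,"tz": 0,"wx": 0,"wy": 0,"wz": 0,"jaw": 1},
    {"tx": 0,"ty": 0.2,"tz": 0,"wx": 0,"wy": 0,"wz": 0,"jaw": 1}
  ]
}}

```text
t: 11.7
tool_pos: [0.5846, 0.0242, 0.0324]
tool_rot: [-1.99, -2.425, 0.011]
contact_force: [-11.5, -2.7, 9.4]
opening: 0.0024
```

```bash
python3 -c "
from h import *
plan([*w(-.0405,0),.0324],TH,1,2.0)
show('wrist','w8.png')"
```

```text
t 11.7 at [0.5846 0.0242 0.0324] rack [-0.0404 -0.0008] yawerr [-0.0083  0.0006  0.0001] F [-11.4654  -2.7355   9.4386] op 0.0024231343309210093 rows 1
 t 0.08 -0.01 -0.00 w -0.008 0.001 0.000
```

View pics/w8.png

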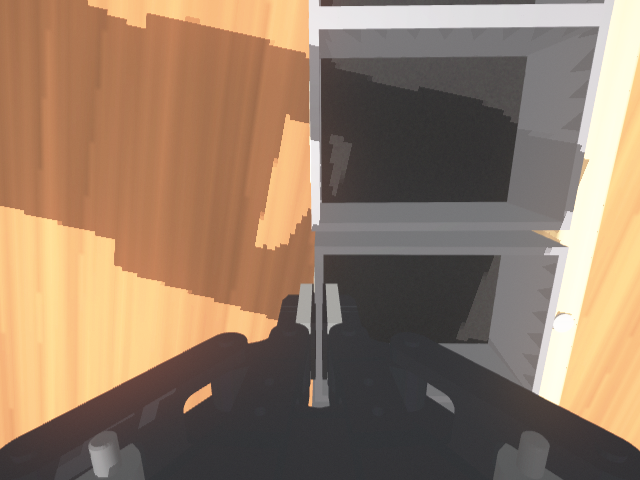

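Call:
{"method": "send_rows", "body": {
  "series": [
    {"tx": 0,"ty": 0,"tz": 0,"wx": 0,"wy": 0,"wz": 0,"jaw": 0.6},
    {"tx": 0,"ty": 0,"tz": 0,"wx": 0,"wy": 0,"wz": 0,"jaw": 0.6},
    {"tx": 0,"ty": 0,"tz": -2,"wx": 0,"wy": 0,"wz": 0,"jaw": 0.6},
    {"tx": 0,"ty": 0,"tz": -4,"wx": 0,"wy": 0,"wz": 0,"jaw": 0.6},
    {"tx": 0,"ty": 0,"tz": -5,"wx": 0,"wy": 0,"wz": 0,"jaw": 0.6}
  ]
}}

```text
t: 12.38
tool_pos: [0.5834, 0.0248, 0.1427]
tool_rot: [-1.988, -2.421, 0.014]
contact_force: [0.5, -0.7, -0.4]
opening: 0.0342
```

Call:
{"method": "send_rows", "body": {
  "series": [
    {"tx": 0,"ty": -5,"tz": -5,"wx": 0,"wy": 0,"wz": 0,"jaw": 0.6},
    {"tx": 0,"ty": -5,"tz": -3,"wx": 0,"wy": 0,"wz": 0,"jaw": 0.6},
    {"tx": 0,"ty": -5,"tz": 0,"wx": 0,"wy": 0,"wz": 0,"jaw": 0.6}
  ]
}}

```text
t: 12.75
tool_pos: [0.4465, -0.0039, 0.231]
tool_rot: [1.987, 2.424, 0.002]
contact_force: [-1.3, -1.1, 0.5]
opening: 0.0345
```

```bash
python3 -c "
from h import *
plan([*w(-.0405,0),.25],TH,1)
show('wrist','w9.png')
show('scene','c9.png',(235,185,415,310),4.4)
show('side','s10.png',(240,180,400,300),5)"
```

```text
t 12.75 at [ 0.4465 -0.0039  0.231 ] rack [-0.1812 -0.0014] yawerr [0.0053 0.0049 0.0015] F [-1.2954 -1.1398  0.4686] op 0.034470700588622664 rows 3
 t 0.04 4.69 -0.61 w 0.002 0.002 0.000
 t 0.04 4.69 -0.62 w 0.002 0.002 0.000
 t 0.04 4.69 -0.62 w 0.002 0.002 0.000
```

View pics/s10.png

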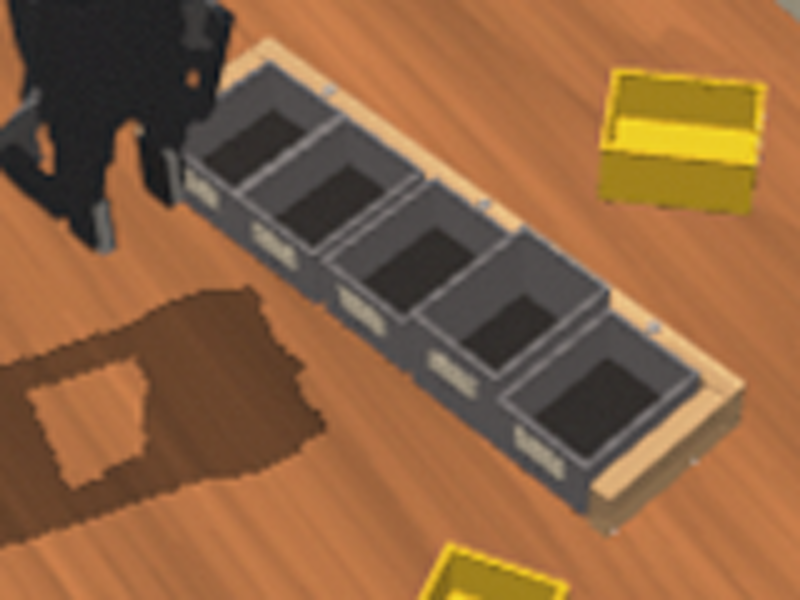

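View pics/c9.png

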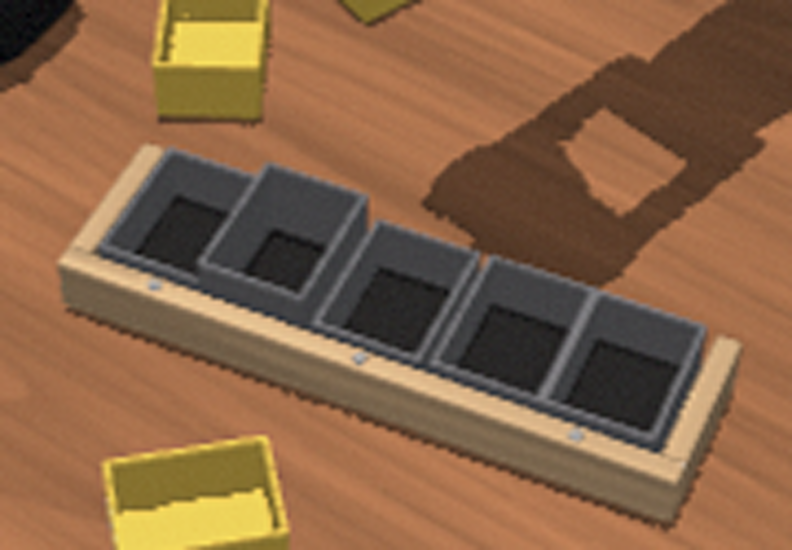

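View pics/w9.png

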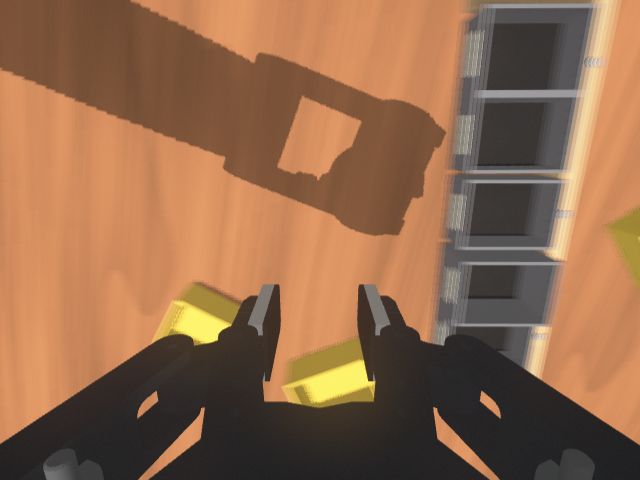

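Call:
{"method": "send_rows", "body": {
  "series": [
    {"tx": 0,"ty": 0,"tz": 0,"wx": 0,"wy": 0,"wz": 0,"jaw": 0.6},
    {"tx": 0,"ty": 0,"tz": 0,"wx": 0,"wy": 0,"wz": 0,"jaw": 0.6}
  ]
}}

```text
t: 13.15
tool_pos: [0.4463, -0.0035, 0.2289]
tool_rot: [1.99, 2.425, 0.001]
contact_force: [-0.9, -0.1, -0.9]
opening: 0.0342
```

```bash
python3 -c "
from h import *
for nm,uv,z in [('right FR',(165,152),.044),('tall FR',(266,166),.06),('tall FL',(368,197),.06),('tall BR',(202,262),.06),('tall BL',(302,297),.06),('loose FR',(378,223),.044),('loose FL',(478,256),.044),('loose BR',(318,319),.044),('plain FR',(488,258),.044),('plain BR',(436,361),.044),('left FL',(706,328),.044),('left BL',(656,440),.044)]: print(nm,r(ray('scene',A(*uv),z)))
B=lambda u,v:((u+.5)/5-.5+240,(v+.5)/5-.5+180)
for nm,uv,z in [('right FR',(587,464),.044),('right BR',(698,377),.044),('tall FR',(495,375),.06),('tall FL',(413,315),.06),('tall BL',(522,229),.06),('loose FR',(405,318),.044),('loose FL',(324,258),.044),('loose BL',(433,182),.044),('plain FR',(315,250),.044),('plain BR',(424,177),.044),('left FR',(240,192),.044),('left BL',(268,64),.044)]: print('side',nm,r(ray('side',B(*uv),z)))
show('wrist','w10.png',(400,0,640,380),2)"
```

```text
right FR [-0.0364 -0.1697]
tall FR [-0.0374 -0.102 ]
tall FL [-0.0394 -0.0369]
tall BR [ 0.0461 -0.1018]
tall BL [ 0.0462 -0.0387]
loose FR [-0.0366 -0.0291]
loose FL [-0.0369  0.0341]
loose BR [ 0.0449 -0.0296]
plain FR [-0.0378  0.04  ]
plain BR [0.0454 0.0432]
left FL [-0.0398  0.1717]
left BL [0.0468 0.1734]
side right FR [-0.041  -0.1713]
side right BR [ 0.043  -0.1745]
side tall FR [-0.0412 -0.1045]
side tall FL [-0.0426 -0.0441]
side tall BL [ 0.0432 -0.0433]
side loose FR [-0.0382 -0.0328]
side loose FL [-0.0393  0.0306]
side loose BL [0.0439 0.0277]
side plain FR [-0.0388  0.0385]
side plain BR [0.043  0.0342]
side left FR [-0.0387  0.1013]
side left BL [0.0425 0.166 ]
```

View pics/w10.png

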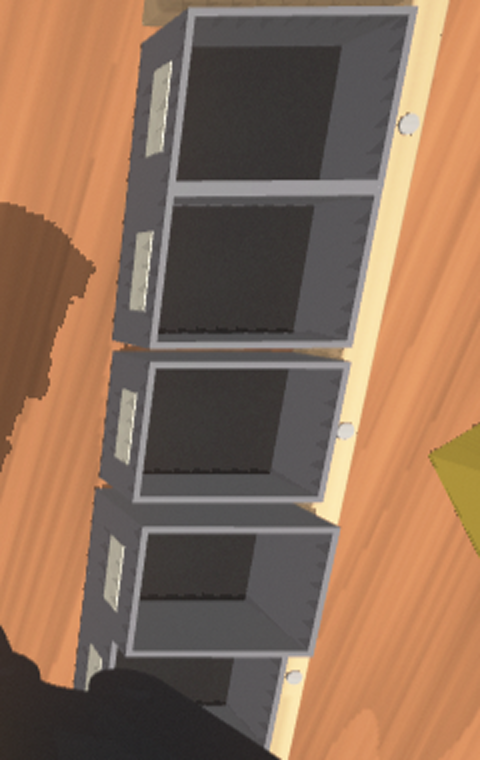

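```bash
python3 -c "
from h import *
print(ctrl.finish_job(), ctrl.get_obs()['t'])"
```

```text
the job is handed in; nothing more can be done
the job is handed in; nothing more can be done
```

The loose bin is back in the rack directly left of the tall bin, fully home, and the job is handed in at about 13 s of the 72 s allowed. No verdict came back.

- **Making room:** I nudged the left and plain bins leftwards, then the tall and right bins rightwards, each from inside with the closed fingers. The largest push was about 3 N. The gap came to roughly 76 mm.
- **Putting it in:** I gripped the loose bin by its front wall, turned it square on the bench and slid it in until it met the back board at about 12 N. I then released it and backed off.

**Last checks, in three views:**
- All five bins stand upright and square by eye. Front and back edges of all but the right bin's hidden back corner measure as flush to a few mm.
- The tall bin's centre is about 73 mm to the right of the loose bin's, within the 61 to 96 mm allowed. The plain and tall bins ended about 144 mm apart, above the 130 mm needed.
- The arm is clear of everything. My path stayed well away from the bystanders, but I did not re-measure them at the end.
- The side camera's sideways readings differ from the other two cameras by about 3 to 6 mm. That does not change any of these results.

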